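# Wedge a strap clamp level on the T-slot plate

### The arm

A 6-joint arm with a two-finger parallel gripper is mounted at the origin on the work surface. World frame = base frame: x ahead of the robot, y to its left, z up, the work surface at z = 0. Lengths are in m, angles in degrees, forces in N, time in s.
With the tool pointing down it reaches from about 0.325 to 0.775 m from the base axis. Payload 5.5 kg.
Tool frame: the origin (TCP) lies at the centre of the arm's flange, where the gripper is bolted on; the fingertips stand 182 mm ahead of it and the grasp point (between the pads) lies 163 mm ahead of it; z points along the fingers, y is the line along which they close (so a half turn about z gives the same grasp; the last joint's range is limited). The gripper opens to 88 mm and grips with 3 to 60 N. Pads are 20 mm wide; open, the fingers measure 115 mm over their backs; the gripper's body (75 mm by 178 mm) begins 61 mm behind the grasp point.
Start: joints at [73.642, 5.22, 70.514, -0, 104.267, -3.249], TCP at [0.136, 0.584, 0.405] pointing down, gripper open.
Joint ranges: [-164.24, 164.24], [-49.07, 125.15], [9.68, 141.18], [-86.29, 266.29], [3.28, 154.24], [-151.56, 151.56]. Speed limits (degrees/s): [147.25, 147.25, 172.46, 180, 180, 180].

### API

Orientations are given as [roll, pitch, yaw] about the fixed x, y, z axes, in that order (R = Rz(yaw) Ry(pitch) Rx(roll)).
In Python, from station import r gives the robot as it stands. The module is installed in compiled form; this text tells all that it offers. Calls block until the motion is done:
- r.reach(position, orientation): joint-space move of the TCP to a pose.
- r.servo_line(position, rotation=None, speed=0.15): straight line of the TCP; rotation=None keeps the orientation; speed is the mean speed in m/s.
- r.move_joints(angles): joint-space move.
- r.let_go() and r.grab(squeeze=None): open the fingers fully, or close them until they stop; squeeze is the grip in N (None keeps the last).
- r.wait(seconds).
- r.inverse_kinematics(position, orientation): joint angles nearest the present ones, or None.
- r.sense(): the state.
- r.snapshot(name): name is "scene" or "top" or "wrist"; returns a dict with "frame" (400x640x3 uint8, red, green, blue), "fx", "fy", "cx", "cy" (pixels), "dist_coeffs" ([k1, k2, p1, p2, k3] as OpenCV has them; the pictures are not rectified), "R" (3x3) and "t" (3): a world point X has camera coordinates R X + t. Camera axes: x right, y down, z forward; pixel columns grow to the right and rows downward; lengths in m; the calibration is good to about 2 mm. A picture is of the moment at which its call begins. There is no depth.
A pose or a line that the arm cannot do raises r.IKError and nothing moves.
- r.hand_in(): hands the job in; it is judged then, once.
The state is a dict: "clock": time; "joints": joint angles; "joint_vel": joint speeds; "joint_torque": joint torques, N m; "tcp_pos": TCP position; "orientation": TCP orientation; "contact_force": force on the tool from outside, world axes, zero at the start; "torque": the same for the moment, N m; "opening": finger opening in m; "gripper_force": force on a finger pad.
Only numpy, scipy, OpenCV 4.12 (cv2) and the standard library are available. Lean on these libraries where they do the work, as an engineer would, in place of code of your own. Each camera call takes 0.05 s, during which the arm holds its last target. There are 200 camera calls.

### The job

The heel of the red strap clamp on the T-slotted plate sags because its packing is too low. Take the steel taper wedge from the bench, set it flat on the plate and slide it thin end first under the sagging heel until the clamp sits level and comes up snug against the washer: stop as soon as you feel it bear, do not drive it tight. Leave the wedge there holding the clamp, without shifting the workpiece or disturbing the other things.

Things in the scene. Friction and masses are not known exactly. Their poses are not given: they have to be found in the camera images.
- wedge: bright steel taper wedge, loose on the bench: 110 long (its x) x 32 wide (y), flat underside, top rising evenly 1 in 5 from 11 high at the thin nose (x = -55) to 33 at the thick end (x = +55, painted yellow); about 0.6 kg. Origin: underside centre. Steel on steel is dry here (friction 0.45 to 0.75), so it stays where it is pushed
- strap: red-painted steel strap clamp, loose: 36 wide (y) x 16 thick, from its toe (x = -60, on the workpiece) to its heel (x = +90), 0.58 kg; origin: underside, at the stud; z up through its thickness. It starts heel down by 2.5 deg; its slot lets it shift 2 mm along x. Sliding the wedge under takes 6 to 14 N; when the strap meets the washer the push climbs at once: 4 to 7 N above sliding is snug
- strap_heel (a point): middle of the strap's lower heel edge, which the wedge goes under; at the start 13 to 16 mm above the plate's top (strap, workpiece, packing and nut together stand up to 1.5 mm higher or lower from start to start), 5.6 mm higher when level. Under the strap the way is free for 58 mm in from this edge, then comes the packing
- plate: dark cast-iron T-slotted plate fixed on the bench, 360 (x) x 200 (y) x 25 thick, slots 12 wide along x at y = -60, 0, +60; origin: centre of its underside. The strap lies along x over the middle slot with its heel to +x; the free stretch of plate beyond the heel is where the wedge is set down, nose to -x
- nut: washer (25 across, 3 thick) and black hexagon nut fixed on the upright stud; origin: centre of the washer's underside. The level strap's top just meets this underside; the stud ends 28 mm above it
- workpiece: bare aluminium plate 90 x 90 x 12, loose on two steel parallels under the strap's toe; origin: underside centre
- step_block: black stepped clamping block 45 x 30 x 36 high, loose on the plate beside the work; origin: underside centre; to be left alone
- spanner: steel spanner 190 long lying on the bench, origin: underside middle; to be left alone
- oil_bottle: yellow bottle with red cap, 52 across, 130 tall, on the bench; origin: underside centre; to be left alone
Not all that is in view belongs to the job. Of the things like the wedge, leave any that is blue; of the rest the larger one is meant.

How it is judged (in metres and radians):
At the end, for the whole second after the job is handed in: the strap is level within 0.6 deg and bears up against the washer with more than 4 N, held by the wedge, which lies flat on the plate; the workpiece is within 6 mm of where it was; nothing moves (angle between strap's own z axis and vertical below 0.01 rad and contact force between strap and nut above 4 N and contact force between wedge and strap above 3 N and angle between wedge's own z axis and vertical below 0.03 rad and z of wedge in the frame of plate below 0.027 m and linear speed of each of wedge, strap below 0.01 m/s and distance of workpiece from where it was at the start of the episode below 0.006 m); the robot touches nothing.
It fails at once if the wedge is driven tight: it presses on the strap with more than 16 N (contact force between wedge and strap above 16 N).
It fails at once if the workpiece is shifted by more than 8 mm (distance of workpiece from where it was at the start of the episode above 0.008 m).
It fails at once if the step block, spanner or oil bottle is shifted by more than 20 mm, or the bottle tipped (distance of any of step_block, spanner, oil_bottle from where it was at the start of the episode above 0.02 m or angle between oil_bottle's own z axis and vertical above 0.4 rad).
It also fails if it takes over 54 s, if anything falls off the work surface, if the arm or the gripper's body presses on something with over 40 N, if the wrist force passes 120 N, or if a joint passes its speed limit or range.

## Working session

There is one attempt and no reset: what is moved stays moved. The work goes in short steps, each a Python script; the robot and the scene stay as the last script left them, time stands still between calls to the robot, and variables do not carry over. Pictures are saved under pics/ and viewed, at most 10 in all, crops included, and the job is handed in when it is done.

```bash
mkdir -p pics; cat > h.py <<'E'
import numpy as np, cv2, pickle
def snap(r,name,out):
    s=r.snapshot(name); pickle.dump(s,open(f'pics/{out}.pkl','wb')); cv2.imwrite(f'pics/{out}.png',s['frame'][:,:,::-1]); return s
def load(out): return pickle.load(open(f'pics/{out}.pkl','rb'))
def K(s): return np.array([[s['fx'],0,s['cx']],[0,s['fy'],s['cy']],[0,0,1.]])
def ray(s,px):
    p=cv2.undistortPoints(np.array(px,float).reshape(-1,1,2),K(s),np.array(s['dist_coeffs'],float)).reshape(-1,2)
    R=np.array(s['R']);t=np.array(s['t'])
    return -R.T@t, np.c_[p,np.ones(len(p))]@R
def onz(s,px,z):
    c,d=ray(s,px); z=np.broadcast_to(z,len(d)); return c+d*((z-c[2])/d[:,2])[:,None]
def proj(s,X):
    return cv2.projectPoints(np.array(X,float).reshape(-1,1,3),cv2.Rodrigues(np.array(s['R']))[0],np.array(s['t'],float),K(s),np.array(s['dist_coeffs'],float))[0].reshape(-1,2)
def crop(out,x0,y0,x1,y1,k,name):
    im=cv2.imread(f'pics/{out}.png')[y0:y1,x0:x1]; cv2.imwrite(f'pics/{name}.png',cv2.resize(im,None,fx=k,fy=k,interpolation=cv2.INTER_CUBIC))
E
python3 - <<'E'
from station import r
from h import *
for n in('scene','top'):
    s=snap(r,n,n+'0'); R=np.array(s['R']); print(n,s['fx'],-R.T@np.array(s['t']),R[2])
print(r.sense()['clock'],r.sense()['contact_force'])
E
```

```text
scene 436.84659274575944 [ 1.19700821 -0.2425463   0.61582152] [-0.74587579  0.26185382 -0.61245561]
top 443.4685905071465 [ 0.40790529 -0.01447887  1.06587988] [ 0.1187169  -0.00486408 -0.99291623]
0.1 [-0.51219993  0.31657838  0.43898899]
```

View pics/top0.png

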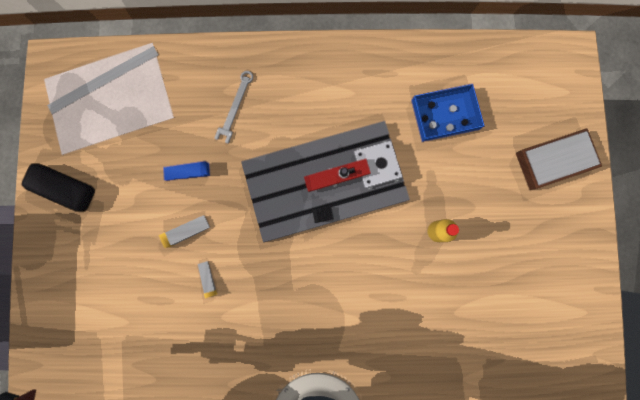

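View pics/scene0.png

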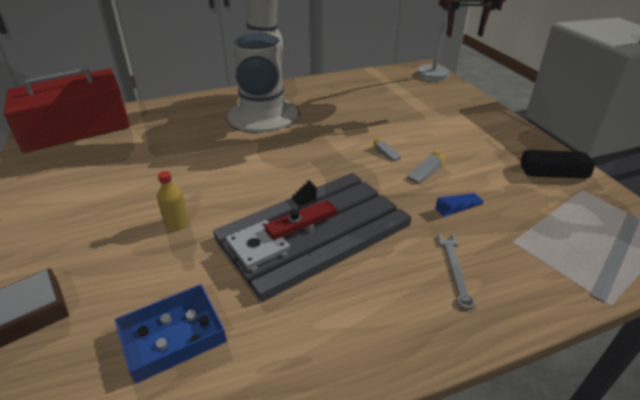

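Three things look like the wedge in the top picture: a blue one at (186,171), which the task excludes, a larger steel one at (187,231), and a smaller steel one at (207,279). The larger steel one fits the description. I'll confirm it in an enlarged crop.

```bash
python3 - <<'E'
from h import *
crop('top0',150,115,420,305,2.9,'c1')
crop('scene0',205,130,465,300,3,'c2')
E
```

```text
(no output)
```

View pics/c1.png

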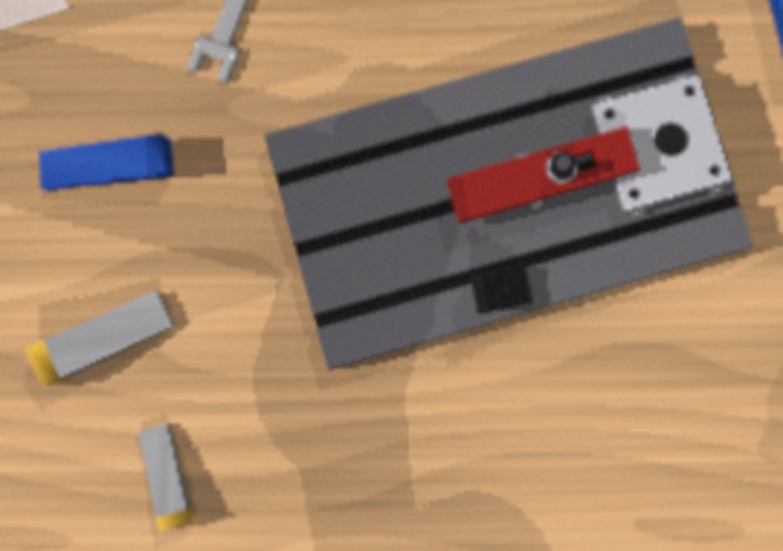

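View pics/c2.png

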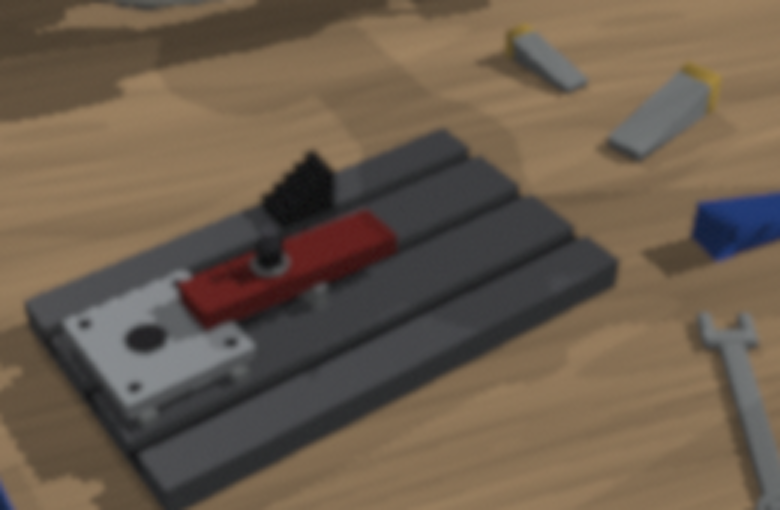

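The crop shows the larger steel wedge with its nose corners at (157,292) and (172,325) and its yellow end at (27,346) and (44,384). The plate corners, and the strap heel top edge at (447,180)–(460,221), are clear too.

```bash
python3 - <<'E'
from h import *
s=load('top0')
def f(p,z): return onz(s,(np.array(p)+.5)/2.9-.5+[150,115],z)
w=f([(157,292),(172,325),(27,346),(44,384)],[.011,.011,.033,.033])
print('wedge',w.round(4)); n=(w[0]+w[1])/2; k=(w[2]+w[3])/2
print('len',np.linalg.norm((k-n)[:2]),'wid',np.linalg.norm(w[0]-w[1]),np.linalg.norm(w[2]-w[3]),'c',(n+k)/2,'yaw(+x)',np.degrees(np.arctan2(*(k-n)[1::-1])))
p=f([(266,134),(680,18),(752,246),(330,368)],.025)
print('plate',p.round(4),np.linalg.norm(np.roll(p,-1,0)-p,axis=1)); print('c',p.mean(0))
d=(p[0]-p[1]+p[3]-p[2]);print('yaw +x(heel)',np.degrees(np.arctan2(d[1],d[0])))
q=f([(447,180),(460,221)],.056);t=f([(630,128),(640,168)],.0615)
print('strap',q,q.mean(0),t.mean(0),np.linalg.norm(q.mean(0)-t.mean(0)),np.linalg.norm(q[0]-q[1])); d=(q-t).mean(0);print(np.degrees(np.arctan2(d[1],d[0])))
print('block',f([(476,270),(528,265),(533,305),(480,312)],.061).round(3))
s2=load('scene0')
def g(p,z): return onz(s2,(np.array(p)+.5)/3-.5+[205,130],z)
print('scene wedge nose', g([(608,142),(642,158)],.011).mean(0))
q2=g([(372,211),(397,238)],.056); print('scene strap heel',q2.mean(0), 'plate corner',g([(445,128),(617,262)],.025))
E
```

```text
wedge [[0.4794 0.2622 0.011 ]
 [0.452  0.2495 0.011 ]
 [0.4357 0.362  0.033 ]
 [0.4051 0.3475 0.033 ]]
len 0.10877336323196006 wid 0.0301665051035456 0.03391750369428471 c [0.44304569 0.30529709 0.022     ] yaw(+x) 114.6243004801042
plate [[ 0.6073  0.1701  0.025 ]
 [ 0.7001 -0.1742  0.025 ]
 [ 0.5082 -0.2266  0.025 ]
 [ 0.4151  0.1176  0.025 ]] [0.35666976 0.19889725 0.35655225 0.1993302 ]
c [ 0.5576864  -0.02828204  0.025     ]
yaw +x(heel) 105.11520461747187
strap [[0.56184209 0.02040148 0.056     ]
 [0.52889718 0.01050325 0.056     ]] [0.54536964 0.01545236 0.056     ] [ 0.58433321 -0.12909434  0.0615    ] 0.14980707411650546 0.034399738618532495
105.08591517554457
block [[ 0.489 -0.002  0.061]
 [ 0.493 -0.042  0.061]
 [ 0.461 -0.046  0.061]
 [ 0.457 -0.004  0.061]]
scene wedge nose [0.47256709 0.25249997 0.011     ]
scene strap heel [0.54831733 0.01719023 0.056     ] plate corner [[0.41445908 0.120867   0.025     ]
 [0.60644351 0.16916147 0.025     ]]
```

```bash
python3 - <<'E'
from station import r
from h import *
w=np.array([.4435,.3060]);a=np.radians(114.6);u=np.array([np.cos(a),np.sin(a)])
g=w+.015*u
H=np.array([.5465,.0163]);b=np.radians(105.1);v=np.array([np.cos(b),np.sin(b)])
P=H+(.014+.055+.015)*v
s=r.sense(); print(s['orientation'],s['clock'])
for k in(0,180):
    print([np.round(q,1) if q is not None else None for q in(r.inverse_kinematics([*g,.186],[180,0,114.6-k]),r.inverse_kinematics([*P,.211],[180,0,105.1-k]),r.inverse_kinematics([*(P+.07*v),.22],[180,0,105.1-k]))])
k=180
r.let_go()
r.reach([*g,.30],[180,0,114.6-k]); r.servo_line([*g,.186],speed=.1)
r.grab(30); s=r.sense(); print(s['opening'],s['gripper_force'],s['tcp_pos'])
r.servo_line([*g,.32],speed=.15); s=r.sense(); print(s['opening'],s['contact_force'],s['clock'])
r.reach([*P,.30],[180,0,105.1-k]); r.servo_line([*P,.235],speed=.1)
s=r.sense(); print(s['tcp_pos'],s['orientation'],s['contact_force'],s['clock'])
snap(r,'wrist','w1'); snap(r,'top','t1'); snap(r,'scene','s1')
E
```

```text
[-1.79901429e+02 -5.04234719e-03  1.66891023e+02] 0.1
[array([32.6,  0.3, 98. , -0. , 81.7,  8. ]), array([ 6.9, -2.1, 97.8,  0. , 84.4, -8.2]), array([14.4, -2.7, 97.3,  0. , 85.3, -0.7])]
[None, None, None]Traceback (most recent call last):
  File "<stdin>", line 12, in <module>
station.IKError: the arm cannot take that pose within its joint ranges
```

```bash
python3 - <<'E'
from station import r
from h import *
w=np.array([.4435,.3060]);a=np.radians(114.6);u=np.array([np.cos(a),np.sin(a)])
g=w+.015*u
H=np.array([.5465,.0163]);b=np.radians(105.1);v=np.array([np.cos(b),np.sin(b)])
P=H+(.014+.055+.015)*v
r.reach([*g,.30],[180,0,114.6]); r.servo_line([*g,.186],speed=.1)
r.grab(30); s=r.sense(); print(s['opening'],s['gripper_force'],s['tcp_pos'])
r.servo_line([*g,.32],speed=.15); s=r.sense(); print(s['opening'],s['contact_force'],s['clock'])
r.reach([*P,.30],[180,0,105.1]); r.servo_line([*P,.235],speed=.1)
s=r.sense(); print(s['tcp_pos'],s['orientation'],s['contact_force'],s['clock'])
snap(r,'wrist','w1'); snap(r,'top','t1'); snap(r,'scene','s1')
E
```

```text
0.03180529250395846 29.99679744243622 [0.43689858 0.31958226 0.18595355]
0.03144484437123325 [-0.05153122 -1.26483614 -5.6567766 ] 5.0833
[0.52482579 0.09756338 0.23566323] [1.79941164e+02 6.75386077e-03 1.05114094e+02] [-0.29210339 -0.39165254 -5.22524933] 6.8333
```

View pics/w1.png

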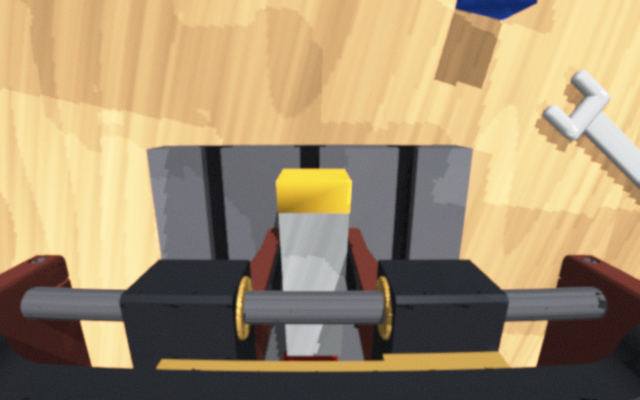

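The wrist picture shows the wedge gripped square, with its yellow end at about (278–350,180), centred on the middle slot at (309,155). The strap heel lies just past the nose at (312,357). I'll set it down.

```bash
python3 - <<'E'
from station import r
from h import *
s=load('w1'); T=r.sense()['tcp_pos'][:2]
H=np.array([.5465,.0163]);b=np.radians(105.1);v=np.array([np.cos(b),np.sin(b)]);n=np.array([-v[1],v[0]])
for z,px in((.0827,[(283,170),(346,170)]),(.025,[(309,150)]),(.056,[(288,357),(337,357)])):
    q=onz(s,px,z)[:,:2]; print(z,((q-T)@v).round(4),((q-T)@n).round(4),'rel heel',((q-H)@v).round(4),((q-H)@n).round(4))
z0=r.sense()['contact_force'][2]
p=r.sense()['tcp_pos'].copy() if hasattr(r.sense()['tcp_pos'],'copy') else list(r.sense()['tcp_pos'])
z=.2135; r.servo_line([p[0],p[1],z],speed=.06)
while z>.207:
    z-=.0005; r.servo_line([p[0],p[1],z],speed=.01); f=r.sense()['contact_force'][2]
    if f-z0>2.5: break
print('down',z,f-z0,r.sense()['tcp_pos'])
r.let_go(); r.servo_line([p[0],p[1],.31],speed=.15)
B=H+.155*v
r.reach([*B,.31],[180,0,105.1]); 
snap(r,'wrist','w2');snap(r,'top','t2'); snap(r,'scene','s2'); print(r.sense()['clock'],r.sense()['contact_force'])
crop('t2',200,115,420,265,3.5,'c3')
E
```

```text
0.0827 [0.0492 0.0492] [ 0.014  -0.0128] rel heel [0.1332 0.1331] [ 0.0136 -0.0131]
0.025 [0.0517] [0.0036] rel heel [0.1356] [0.0033]
0.056 [-0.0709 -0.0709] [ 0.0166 -0.0134] rel heel [0.0131 0.013 ] [ 0.0163 -0.0137]
down 0.2105 3.6542745572683693 [0.52493172 0.0974538  0.21096711]
11.325 [ 0.05074743 -0.1947837  -0.82674523]
```

View pics/w2.png

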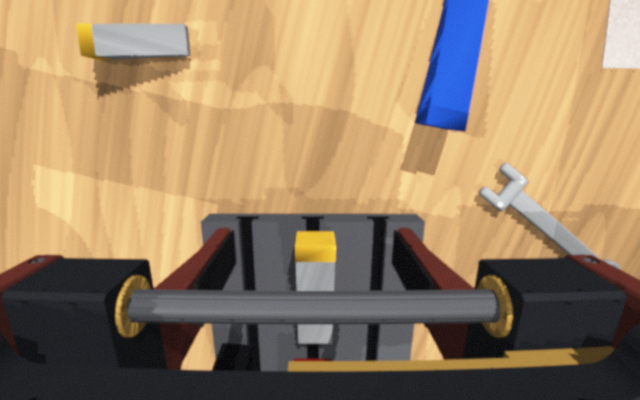

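The wedge lies straight on the plate, with its end at (296–335,232) and its nose at (315,343), short of the strap at (310,360). I'll close the fingers behind it and push its thick end.

```bash
python3 - <<'E'
from station import r
from h import *
H=np.array([.5465,.0163]);b=np.radians(105.1);v=np.array([np.cos(b),np.sin(b)]);n=np.array([-v[1],v[0]])
s=load('w2')
for z,px in((.058,[(296,232),(335,232)]),(.036,[(299,343),(331,343)])):
    q=onz(s,px,z)[:,:2]; print(z,'rel heel',((q-H)@v).round(4),((q-H)@n).round(4))
r.grab(20); lat=.001*0
def go(u,sp): r.servo_line([*(H+u*v+lat*n),.212],speed=sp)
r.servo_line([*(H+.155*v),.212],speed=.12)
r.wait(.2); f0=np.array(r.sense()['contact_force']); print('base',f0,r.sense()['opening'],r.sense()['clock'])
u=.155
while u>.112:
    u-=.003; go(u,.03); s=r.sense(); f=np.array(s['contact_force'])-f0
    print(round(u,4),'act',round((np.array(s['tcp_pos'])[:2]-H)@v,4),(f[:2]@v).round(2),(f[:2]@n).round(2),f[2].round(2),round(s['clock'],2))
    if f[:2]@v>6: break
snap(r,'top','t3');snap(r,'wrist','w3')
E
```

```text
0.058 rel heel [0.1399 0.14  ] [ 0.0156 -0.0147]
0.036 rel heel [0.0184 0.0185] [ 0.0157 -0.0149]
base [ 0.1703528  -0.79058308  0.32131999] 0.0004272454120468221 13.8333
0.152 act 0.1518 0.71 -0.17 -0.83 14.08
0.149 act 0.1488 1.19 0.45 -0.35 14.33
0.146 act 0.1458 1.32 0.6 -0.42 14.58
0.143 act 0.1428 0.95 -0.11 0.03 14.83
0.14 act 0.1399 0.31 -0.41 0.41 15.08
0.137 act 0.137 1.68 0.23 -1.25 15.33
0.134 act 0.134 4.02 -0.32 -0.81 15.58
0.131 act 0.1309 2.47 0.19 -0.14 15.83
0.128 act 0.1278 2.03 0.01 0.42 16.08
0.125 act 0.1247 2.79 0.62 0.14 16.33
0.122 act 0.1217 2.45 0.33 -0.21 16.58
0.119 act 0.1187 2.28 -0.22 0.19 16.83
0.116 act 0.1157 2.85 0.2 -1.33 17.08
0.113 act 0.1128 2.77 -0.32 -0.57 17.33
0.11 act 0.1098 3.21 -0.44 0.75 17.58
```

```bash
cat > push.py <<'E'
from station import r
from h import *
H=np.array([.5465,.0163]);b=np.radians(105.1);v=np.array([np.cos(b),np.sin(b)]);n=np.array([-v[1],v[0]])
f0=np.array([ 0.1703528,-0.79058308,0.32131999])
def go(u,sp): r.servo_line([*(H+u*v),.212],speed=sp)
def meas(k=3):
    F=[]
    for i in range(k):
        r.wait(.015); F.append(np.array(r.sense()['contact_force'])-f0)
    F=np.mean(F,0); return F[:2]@v,F[:2]@n,F[2]
E
python3 - <<'E'
from push import *
u=.110; L=[]
while u>.078:
    u-=.0015; go(u,.02); m=meas(); s=r.sense(); L.append(m[0])
    print(round(u,4),np.round(m,2),round(s['clock'],2))
    if m[0]>11 or (len(L)>6 and m[0]>np.median(L[-6:-1])+4 and u<.085): break
snap(r,'top','t4');snap(r,'scene','s4')
E
```

```text
0.1085 [ 3.77 -0.13  0.1 ] 17.98
0.107 [ 4.22 -0.07  0.38] 18.28
0.1055 [6.25 0.08 0.06] 18.58
0.104 [7.42 0.23 0.16] 18.88
0.1025 [ 7.69 -0.2  -0.09] 19.18
0.101 [ 8.58 -0.31  0.54] 19.48
0.0995 [ 8.93 -0.08  0.43] 19.78
0.098 [8.57 0.19 0.48] 20.08
0.0965 [ 8.73 -0.12  0.29] 20.38
0.095 [ 8.25 -0.36  0.99] 20.68
0.0935 [ 8.74 -0.19  0.65] 20.98
0.092 [8.52 0.83 0.15] 21.28
0.0905 [ 9.04 -0.79  0.56] 21.58
0.089 [ 8.33 -0.46  0.23] 21.88
0.0875 [8.61 0.07 0.61] 22.18
0.086 [ 9.09 -0.27  0.29] 22.48
0.0845 [9.   0.24 0.73] 22.78
0.083 [8.81 0.06 0.26] 23.08
0.0815 [ 9.03 -0.31  0.46] 23.38
0.08 [8.56 0.4  0.32] 23.68
0.0785 [8.75 0.08 1.05] 23.98
0.077 [ 9.24 -0.45  0.6 ] 24.28
```

Sliding force is steady at about 8.8 N, so I'll move in fine steps and stop at roughly +5 N.

```bash
python3 - <<'E'
from push import *
u=.077
while u>.064:
    u-=.0003 if (u>.0765 or 1) else 0
    go(u,.01); m=meas()
    print(round(u,4),np.round(m[0],2),round(r.sense()['clock'],2))
    if m[0]>13.0:
        m=meas(5); print('re',m[0])
        if m[0]>13.0: break
snap(r,'top','t5');snap(r,'scene','s5')
E
```

```text
0.0767 10.07 24.68
0.0764 9.93 24.98
0.0761 10.17 25.28
0.0758 10.0 25.58
0.0755 10.15 25.88
0.0752 10.15 26.18
0.0749 10.45 26.48
0.0746 10.64 26.78
0.0743 10.11 27.08
0.074 10.76 27.38
0.0737 11.46 27.68
0.0734 12.54 27.98
0.0731 12.66 28.28
0.0728 13.81 28.58
re 13.933617112550557
```

```bash
python3 - <<'E'
from push import *
go(.0725,.01); print(meas(5)[0])
go(.11,.05); P=H+.11*v; r.servo_line([*P,.33],speed=.15); print(r.sense()['clock'])
r.servo_line([*(H+.2*v),.36],speed=.2)
snap(r,'top','t6');snap(r,'scene','s6')
a=cv2.imread('pics/scene0.png')[130:300,205:405];b_=cv2.imread('pics/scene6.png' if 0 else 'pics/s6.png')[130:300,205:405]
cv2.imwrite('pics/c6.png',cv2.resize(np.vstack([a[:100],b_[:100+0]]) if 0 else np.hstack([a,b_]),None,fx=2,fy=2,interpolation=cv2.INTER_CUBIC))
E
```

```text
14.681092569412815
30.9333
```

View pics/c6.png

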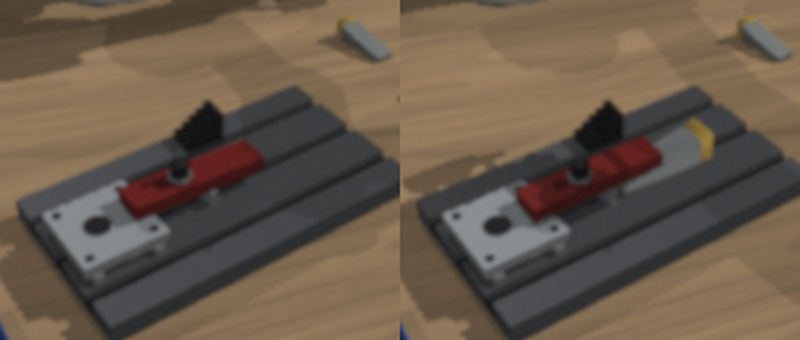

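The before and after pictures show the wedge under the heel at (660,160), with the strap raised to the washer at (580,175). The workpiece hole is still in the same place, (97,226) before and (497,226) after in the joined picture. The arm is clear, so I'm handing in.

```bash
python3 -c "
from station import r
r.wait(.5); print(r.hand_in())"
```

```text
the job is handed in; nothing more can be done
None
```

I slid the larger steel wedge nose first under the strap heel until the push climbed from about 9–10 N to 14.7 N (snug); the last picture shows the strap raised to the washer and the workpiece in place, the arm was backed clear, and the job was handed in at about 32 s with no verdict returned.

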